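# Load the bottle carrier by height

## Robot

A 6-joint arm with a two-finger parallel gripper is mounted at the origin on the work surface. World frame = base frame: x ahead of the robot, y to its left, z up, the work surface at z = 0. Lengths are in mm, angles in rad, forces in N, time in s.
With the tool pointing down it reaches from about 275 to 750 mm from the base axis. Payload 10.2 kg.
Tool frame: the origin (TCP) lies between the finger pads; the fingertips stand 11 mm ahead of it and the grasp point (between the pads) lies 8 mm behind it; z points along the fingers, y is the line along which they close (so a half turn about z gives the same grasp; the last joint's range is limited). The gripper opens to 85 mm and grips with 20 to 120 N. Pads are 22 mm wide; open, the fingers measure 114 mm over their backs; the gripper's body (76 mm by 85 mm) begins 54 mm behind the grasp point. The pads swing forward as they close: fully open they stand 13 mm farther back than shut.
Start: joints at [1.062, 0.313, 1.498, -0, 1.331, -0.223], TCP at [148.023, 503.707, 242.294] pointing down, gripper open.
Joint ranges: [-2.94, 2.94], [-0.97, 2.17], [0.19, 2.56], [-1.23, 4.37], [0.02, 3.11], [-2.88, 2.88]. Speed limits (rad/s): [2.39, 2.39, 3.01, 3.14, 3.14, 3.14].

## Interface

Orientations are given as a unit quaternion [w, x, y, z].
In Python, from rig import sense, eyes, finish_job gives the robot as it stands.
- The arm moves only by the shell command python3 -m jog 'ROWS' [FORCE]. ROWS is JSON, a list of rows, each a list of 7 numbers: the shift along the tool's x, y, z in m, then the turn, a rotation vector about the tool's x, y, z in rad, then the finger opening in m, from 0 to 0.0854. In form: [[dx, dy, dz, rx, ry, rz, gripper], ...]. A call has 1 to 5 rows; each row shifts and turns the commanded pose from where the row before left it, along the tool's axes as they then stand; what a row does not reach is not made up. A row lasts 1/10 s, in which the tool goes at most 50 mm and 8.59 degrees, less where a joint would pass 70% of its speed; a pose out of reach is approached as far as the arm can. A call is refused whole if a number of a shift passes 0.05 or a number of a turn 0.15, either way. A call with a gripper value outside its range is refused whole. The fingers move at their own pace and stop on an object; FORCE is the grip in N (left out, the last holds). Time passes only in rows, so rows that do not move let the fingers close. It gives the time, the measured TCP pose, the force, the opening and the grip force at its end, in the units of the state.
- sense(): the state, without advancing time (a new reading comes with each control period).
- eyes.capture(name): name is "scene" or "top"; returns the picture (420x560x3 uint8, red, green, blue); there is no depth.
- eyes.calibration(name): a dict with "fx", "fy", "cx", "cy" (pixels), "cam_to_world" (4x4, takes a point from camera to world coordinates). Camera axes: x right, y down, z forward; pixel columns grow to the right and rows downward; lengths in mm; the calibration is good to about 2 mm. A picture is of the moment at which its call begins. calibration takes no time and is no camera call.
- finish_job(): hands the job in; it is judged then, once.
The state is a dict: "time_s": time; "joints": joint angles; "dq": joint speeds; "tau": joint torques, N m; "eef_pos": TCP position; "ee_rot": TCP orientation; "force": force on the tool from outside, world axes, zero at the start; "wrist_torque": the same for the moment, N m; "grip_width": opening from 0.0 (shut) to 1.0 (fully open); "grip_force": force on a finger pad.
Only numpy, scipy, OpenCV 4.12 (cv2) and the standard library are available. Lean on these libraries where they do the work, as an engineer would, in place of code of your own. Each camera call takes 0.05 s, during which the arm holds its last target. There are 200 camera calls.

## Task

Gather the three closed round bottles into the grey carrier for the walk to the store, one upright in each compartment: the tallest next to the carrier's loop handle, the middle-sized one in the middle, the shortest at the far end. Set them down without dropping them, and leave the open bottle, the conical flask and the beaker where they stand.

Things in the scene. Friction and masses are not known exactly. Their poses are not given: they have to be found in the camera images.
- large_bottle: the tallest closed bottle, standing: 56 mm in diameter, 140 mm tall in all, screwed shut with a blue screw cap 32 mm across and 20 mm high on a 25 mm neck; round amber glass, straight upright sides up to 47 mm below the top, then a sloping shoulder up to 34 mm below the top. Rigid. Origin at the centre of the underside, z up. To go into the carrier
- medium_bottle: the middle-sized closed bottle, standing: 50 mm in diameter, 115 mm tall in all, screwed shut with a blue screw cap 32 mm across and 20 mm high on a 25 mm neck; round amber glass, straight upright sides up to 47 mm below the top, then a sloping shoulder up to 34 mm below the top. Rigid. Origin at the centre of the underside, z up. To go into the carrier
- small_bottle: the shortest closed bottle, standing: 44 mm in diameter, 90 mm tall in all, screwed shut with a blue screw cap 32 mm across and 20 mm high on a 25 mm neck; round amber glass, straight upright sides up to 47 mm below the top, then a sloping shoulder up to 34 mm below the top. Rigid. Origin at the centre of the underside, z up. To go into the carrier
- carrier: light grey open bottle carrier, loose, 1.2 kg, 236 mm (its x) by 82 mm (its y), 35 mm high, level on the bench at any yaw. 5 mm walls; three square compartments in a row, 72 mm inside, centres at x = +77, 0, -77 mm, y = 0; inner floor 5 mm above the underside. A steel loop handle sticks out 31 mm beyond the +x end, 24 mm above the bench. Origin at the centre of the underside, z up
- open_bottle: look-alike, to be left: bottle of the same amber glass, 50 mm in diameter, 103 mm tall, without a cap, its neck an open ring 29 mm across. Origin at the centre of the underside, z up
- conical_flask: look-alike, to be left: conical flask of amber glass with the same blue cap (32 mm), 62 mm across at the base, tapering to the neck, 110 mm tall. Origin at the centre of the underside, z up
- beaker: bystander: empty white plastic beaker, 64 mm across the rim, 78 mm tall. Origin at the centre of the underside, z up
Mind the look-alikes: they are no part of the job. What is shaped like the medium_bottle but red is not meant. Leave any black look-alike of the large_bottle alone.

How it is judged:
By the outcome, as a careful person would: the job done as asked, in the order asked, and still so for the second after the job is handed in, with the robot touching nothing.
It also fails if it takes over 96 s, if anything falls off the work surface, if the arm or the gripper's body presses on something with over 40 N, if the wrist force passes 120 N, or if a joint passes its speed limit or range.

## Working session

There is one attempt and no reset: what is moved stays moved. The work goes in short steps, Python scripts to look and compute and a shell command to move; the robot and the scene stay as the last step left them, time stands still between calls to the robot, and variables do not carry over. Pictures are saved under pics/ and viewed, at most 14 in all, crops included, and the job is handed in when it is done.

```bash
mkdir -p pics
cat > h.py <<'E'
import numpy as np, cv2
from rig import sense, eyes
def snap(n,f):
    im=eyes.capture(n); cv2.imwrite('pics/'+f,im[:,:,::-1]); return im
def world(n,u,v,z):
    c=eyes.calibration(n);T=np.array(c['cam_to_world'])
    d=T[:3,:3]@np.array([(u-c['cx'])/c['fx'],(v-c['cy'])/c['fy'],1.]);o=T[:3,3]
    return o+d*(z-o[2])/d[2]
def pix(n,p):
    c=eyes.calibration(n);T=np.linalg.inv(np.array(c['cam_to_world']))
    q=T[:3,:3]@np.array(p,float)+T[:3,3]
    return np.array([c['fx']*q[0]/q[2]+c['cx'],c['fy']*q[1]/q[2]+c['cy']])
E
python3 - <<'E'
from h import *
a=snap('top','top0.png');b=snap('scene','scene0.png')
for n in('top','scene'):
    c=eyes.calibration(n);print(c['fx'],c['fy'],c['cx'],c['cy'],np.round(c['cam_to_world'],3).tolist())
print(sense())
E
```

```text
511.1425590159275 511.1425590159275 275.6291420115806 208.20832431433303 [[0.02, -0.998, 0.057, 402.122], [-1.0, -0.02, -0.0, -0.397], [0.001, -0.057, -0.998, 1491.243], [0.0, 0.0, 0.0, 1.0]]
480.7360370553748 480.7360370553748 272.14886863775104 213.83409693308147 [[-0.452, 0.755, -0.475, 1012.655], [0.892, 0.382, -0.243, 291.085], [-0.002, -0.533, -0.846, 1009.759], [0.0, 0.0, 0.0, 1.0]]
{'time_s': 0.1, 'joints': array([ 1.06160417e+00,  3.13418701e-01,  1.49833792e+00, -1.13739270e-05,
        1.33097945e+00, -2.23380742e-01]), 'dq': array([ 0.00093418, -0.00224562, -0.00180727,  0.00152682, -0.00092082,
        0.00026562]), 'tau': array([ 2.62078975e-03, -4.12894499e+01, -2.60143733e+01, -2.33966202e-04,
        3.06388443e-03,  1.44708855e-05]), 'eef_pos': array([147.91928907, 503.51879979, 241.78840267]), 'ee_rot': array([-1.99600717e-04,  1.42418437e-01,  9.89806376e-01, -5.35761618e-04]), 'force': array([ 0.03036769, -1.40327649, -0.25864319]), 'wrist_torque': array([-0.06516661, -0.01627116, -0.03937518]), 'grip_force': 0.0, 'grip_width': 0.9936157208751994}
```

View pics/top0.png

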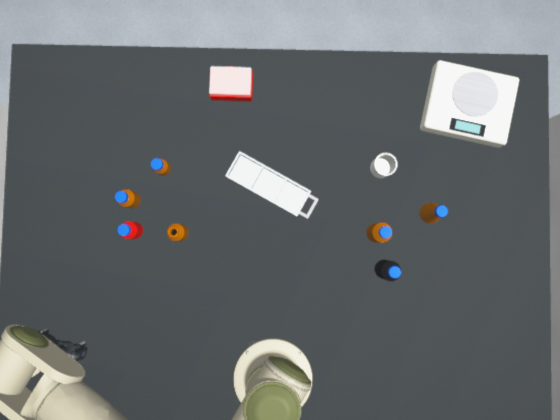

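View pics/scene0.png

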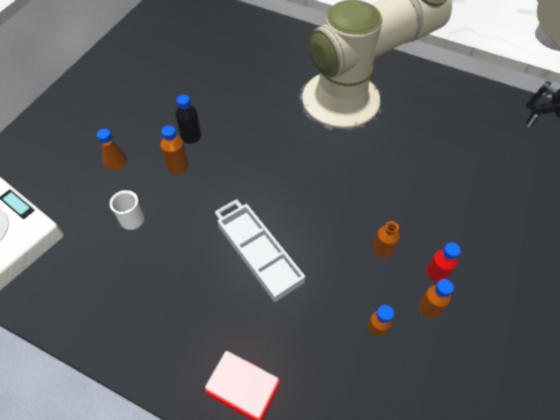

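Top view candidates:
- Small: cap at (157,163). The only other closed amber bottle nearby is the medium.
- Medium: cap at (122,197). Look-alikes are the red one (124,230) and the uncapped open bottle (174,231).
- Large: cap at (385,231). Look-alikes are the black one (394,271) and the flask (441,210).
- Carrier: (270,185), with its handle at (308,206).

I'll check these in one close crop.

Run:
```python
from h import *
im=cv2.imread('pics/top0.png')
cr=lambda x,y,w,h,s:cv2.resize(im[y:y+h,x:x+w],None,fx=s,fy=s,interpolation=cv2.INTER_CUBIC)
m=np.zeros((600,800,3),np.uint8)
m[:300,:300]=cr(105,150,100,100,3); m[:300,300:600]=cr(365,190,100,100,3); m[300:600,:480]=cr(210,140,120,75,4)
cv2.imwrite('pics/crop0.png',m)
# blue cap centroids
hsv=cv2.cvtColor(im,cv2.COLOR_BGR2HSV);k=cv2.inRange(hsv,(100,150,80),(125,255,255))
n,_,st,ce=cv2.connectedComponentsWithStats(k)
for s,c in zip(st[1:],ce[1:]):
    if s[4]>40: print(s[4],c.round(1),[world('top',*c,z)[:2].round(0).tolist() for z in(90,115,140,110)])
k=((im.min(2)>150)*255).astype(np.uint8);k[:140]=0;k[:,340:]=0;k[230:]=0
cs,_=cv2.findContours(k,0,2)
for c in cs:
    if cv2.contourArea(c)>500:
        r=cv2.minAreaRect(c);print(r,cv2.boxPoints(r).round(1).tolist())
        for p in cv2.boxPoints(r): print(world('top',*p,35).round(1))
```

```text
111 [156.3 163.6] [[599.0, 331.0], [595.0, 325.0], [592.0, 319.0], [596.0, 327.0]]
114 [120.6 196.3] [[506.0, 426.0], [505.0, 419.0], [503.0, 411.0], [505.0, 420.0]]
123 [441.2 210.7] [[485.0, -455.0], [483.0, -447.0], [482.0, -439.0], [484.0, -449.0]]
111 [123.  229.5] [[416.0, 416.0], [415.0, 409.0], [415.0, 401.0], [415.0, 410.0]]
99 [384.9 231.7] [[424.0, -301.0], [424.0, -296.0], [423.0, -290.0], [424.0, -297.0]]
143 [394.1 271.6] [[316.0, -327.0], [318.0, -321.0], [319.0, -315.0], [317.0, -322.0]]
((272.2857971191406, 185.61300659179688), (93.53369140625, 29.465341567993164), 29.167613983154297) [[224.3000030517578, 175.6999969482422], [238.60000610351562, 150.0], [320.29998779296875, 195.5], [305.8999938964844, 221.3000030517578]]
[575.9 148.5  35. ]
[651.  109.2  35. ]
[ 524.5 -127.4   35. ]
[450.1 -87.6  35. ]
```

View pics/crop0.png

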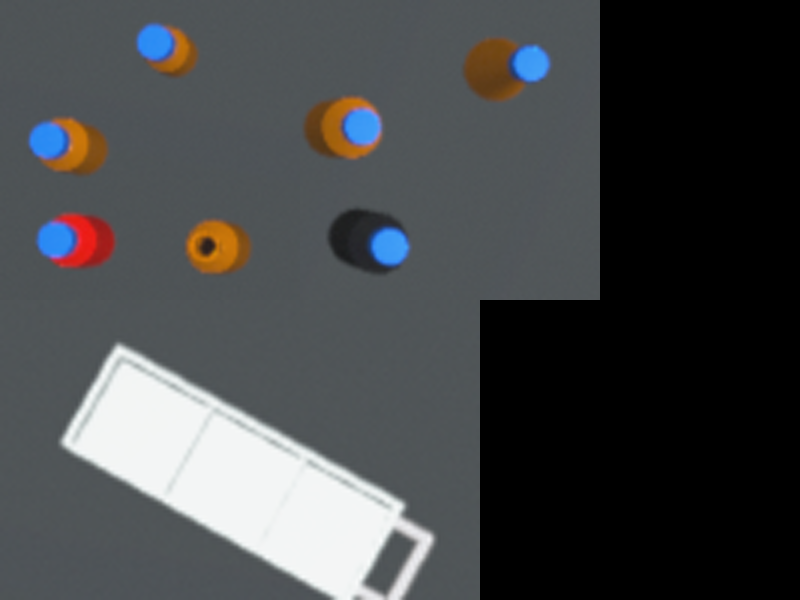

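Choices confirmed: amber with blue caps at the three chosen pixels; black, red, flask and open bottle excluded. Next, a cross-check of caps and carrier against the scene camera, with an overlay.

Run:
```python
from h import *
im=cv2.imread('pics/scene0.png');tp=cv2.imread('pics/top0.png')
hsv=cv2.cvtColor(im,cv2.COLOR_BGR2HSV);k=cv2.inRange(hsv,(100,150,80),(125,255,255))
n,_,st,ce=cv2.connectedComponentsWithStats(k)
for s,c in zip(st[1:],ce[1:]):
    if s[4]>40: print(s[4],c.round(1),[world('scene',*c,z-7)[:2].round(0).tolist() for z in(90,115,140)])
c0=np.array([558.5,25.5]);yaw=-2.061
u=np.array([np.cos(yaw),np.sin(yaw)]);v=np.array([-u[1],u[0]])
out=[]
for n,I in(('top',tp),('scene',im)):
    J=cv2.resize(I,None,fx=4,fy=4,interpolation=cv2.INTER_CUBIC)
    for z,col in((35,(0,0,255)),(0,(0,160,0))):
        P=[pix(n,[*(c0+a*118*u+b*41*v),z]) for a,b in((1,1),(1,-1),(-1,-1),(-1,1))]
        cv2.polylines(J,[np.int32((np.array(P)+.5)*4)],True,col,1)
    q=(pix(n,[*c0,20])*4).astype(int); out.append(J[q[1]-250:q[1]+250,q[0]-200:q[0]+200])
cv2.imwrite('pics/ov.png',np.hstack(out))
for a in(77,0,-77):print(c0+a*u)
```

```text
169 [183.1 101.2] [[282.0, -348.0], [302.0, -331.0], [321.0, -314.0]]
167 [168.3 131.8] [[391.0, -324.0], [407.0, -307.0], [424.0, -291.0]]
164 [103.7 134.8] [[473.0, -465.0], [488.0, -444.0], [503.0, -424.0]]
229 [451.7 250. ] [[399.0, 416.0], [415.0, 412.0], [432.0, 409.0]]
239 [444.5 287.4] [[492.0, 426.0], [506.0, 423.0], [520.0, 419.0]]
243 [384.9 312.6] [[600.0, 335.0], [611.0, 334.0], [622.0, 332.0]]
[522.24796988 -42.43224795]
[558.5  25.5]
[594.75203012  93.43224795]
```

View pics/ov.png

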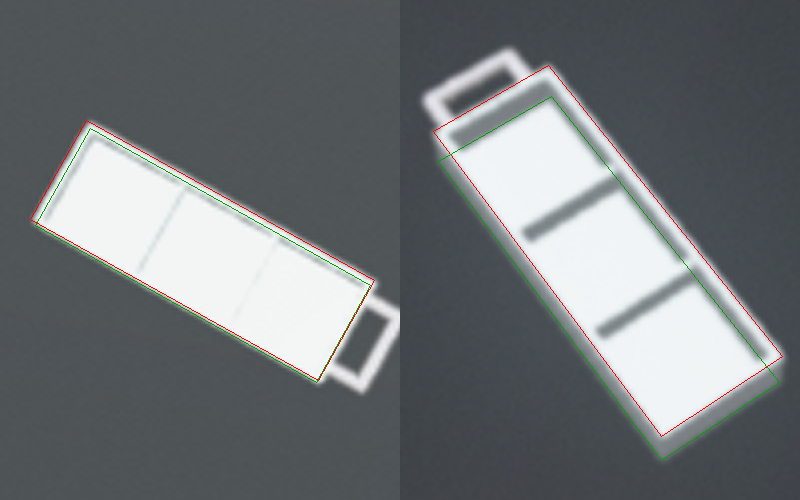

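The red model outline (z=35) sits on the carrier rim in both views, and both cameras agree on the caps to 2–4 mm:
- **Bottles:** L (423,-291), M (505,421), S (599,333).
- **Compartments:** L (522,-42), M (558,26), S (595,93).

Next is a helper that turns a target into tool-axis rows.

```bash
cat > plan.py <<'E'
import sys
from h import *
from scipy.spatial.transform import Rotation as Ro
def state():
    s=sense();q=s['ee_rot'];R=Ro.from_quat([q[1],q[2],q[3],q[0]]).as_matrix()
    return s,R
def plan(pts,yaw,n):  # pts: waypoints xyz; closing dir yaw deg; n rows per segment; turn spread over all rows
    s,R=state();p=s['eef_pos'];y=np.arctan2(R[1,1],R[0,1])
    d=(np.radians(yaw)-y+np.pi/2)%np.pi-np.pi/2 if not isinstance(yaw,tuple) else np.radians(yaw[0])
    N=sum(n);print('pos',p.round(1),'closing',np.degrees(y).round(1),'turn rz',round(-d,3),'tilt',R[:,2].round(3))
    for q,k in zip(pts,n):
        st=(np.array(q)-p)/k
        for i in range(k):
            c,sn=np.cos(y),np.sin(y)  # tool y=(c,sn), tool x=(-sn,c), z down
            print([round(float(a)/1000,4) for a in(-sn*st[0]+c*st[1],c*st[0]+sn*st[1],-st[2])],'rz',round(-d/N,4));y+=d/N
        p=np.array(q)
E
sed -i 's/tool x=(-sn,c)/tool x=(-sn,c)/' plan.py
python3 - <<'E'
from plan import *
plan([(440,60,242),(423,-291,242)],(-101.7,),[13,9])
E
```

```text
pos [147.9 503.5 241.8] closing 73.6 turn rz 1.775 tilt [-0.001 -0.001 -1.   ]
[-0.0312, -0.0264, -0.0] rz 0.0807
[-0.0332, -0.0238, -0.0] rz 0.0807
[-0.035, -0.021, -0.0] rz 0.0807
[-0.0366, -0.0182, -0.0] rz 0.0807
[-0.0379, -0.0151, -0.0] rz 0.0807
[-0.039, -0.012, -0.0] rz 0.0807
[-0.0399, -0.0089, -0.0] rz 0.0807
[-0.0405, -0.0056, -0.0] rz 0.0807
[-0.0408, -0.0023, -0.0] rz 0.0807
[-0.0408, 0.001, -0.0] rz 0.0807
[-0.0406, 0.0042, -0.0] rz 0.0807
[-0.0402, 0.0075, -0.0] rz 0.0807
[-0.0394, 0.0107, -0.0] rz 0.0807
[-0.0375, -0.011, -0.0] rz 0.0807
[-0.0382, -0.0079, -0.0] rz 0.0807
[-0.0387, -0.0048, -0.0] rz 0.0807
[-0.039, -0.0017, -0.0] rz 0.0807
[-0.039, 0.0015, -0.0] rz 0.0807
[-0.0388, 0.0046, -0.0] rz 0.0807
[-0.0383, 0.0077, -0.0] rz 0.0807
[-0.0375, 0.0108, -0.0] rz 0.0807
[-0.0365, 0.0138, -0.0] rz 0.0807
```

```bash
python3 -m jog '[[-0.031,-0.026,0,0,0,0.081,0.085],[-0.033,-0.024,0,0,0,0.081,0.085],[-0.035,-0.021,0,0,0,0.081,0.085],[-0.037,-0.018,0,0,0,0.081,0.085],[-0.038,-0.015,0,0,0,0.081,0.085]]'
python3 -m jog '[[-0.039,-0.012,0,0,0,0.081,0.085],[-0.04,-0.009,0,0,0,0.081,0.085],[-0.04,-0.006,0,0,0,0.081,0.085],[-0.041,-0.002,0,0,0,0.081,0.085],[-0.041,0.001,0,0,0,0.081,0.085]]'
python3 -m jog '[[-0.041,0.004,0,0,0,0.081,0.085],[-0.04,0.008,0,0,0,0.081,0.085],[-0.039,0.011,0,0,0,0.081,0.085],[-0.037,-0.011,0,0,0,0.081,0.085],[-0.038,-0.008,0,0,0,0.081,0.085]]'
python3 -m jog '[[-0.039,-0.005,0,0,0,0.081,0.085],[-0.039,-0.002,0,0,0,0.081,0.085],[-0.039,0.001,0,0,0,0.081,0.085],[-0.039,0.005,0,0,0,0.081,0.085],[-0.038,0.008,0,0,0,0.081,0.065]]'
python3 -m jog '[[-0.038,0.011,0,0,0,0.081,0.065],[-0.037,0.014,0,0,0,0.081,0.065],[0,0,0,0,0,0,0.065],[0,0,0,0,0,0,0.065]]'
python3 - <<'E'
from plan import *
plan([(423,-291,125)],-28.1,[5])
E
```

```text
time_s: 0.6
eef_pos: [260.9, 331.9, 242.1]
ee_rot: [-0.0, 0.34, 0.94, -0.0]
force: [1.1, -0.0, -0.0]
grip_width: 0.993
grip_force: 0.0
time_s: 1.1
eef_pos: [372.9, 160.9, 242.2]
ee_rot: [-0.0, 0.522, 0.853, -0.0]
force: [1.0, 0.1, -0.2]
grip_width: 1.003
grip_force: 0.0
time_s: 1.6
eef_pos: [435.4, -18.6, 241.9]
ee_rot: [-0.0, 0.683, 0.73, -0.0]
force: [1.8, 0.1, 0.6]
grip_width: 0.993
grip_force: 0.0
time_s: 2.1
eef_pos: [424.2, -213.9, 242.1]
ee_rot: [-0.0, 0.816, 0.578, -0.0]
force: [1.1, 1.1, -0.6]
grip_width: 0.853
grip_force: 0.0
time_s: 2.5
eef_pos: [420.1, -291.4, 241.7]
ee_rot: [-0.001, 0.859, 0.511, -0.0]
force: [0.1, -0.0, 0.1]
grip_width: 0.763
grip_force: 0.0
pos [ 420.1 -291.4  241.7] closing -28.5 turn rz -0.007 tilt [-0.001  0.001 -1.   ]
[0.0003, 0.0005, 0.0233] rz -0.0014
[0.0003, 0.0005, 0.0233] rz -0.0014
[0.0003, 0.0005, 0.0233] rz -0.0014
[0.0003, 0.0005, 0.0233] rz -0.0014
[0.0003, 0.0005, 0.0233] rz -0.0014
```

```bash
python3 -m jog '[[0.001,0.003,0.024,0,0,0,0.065],[0,0,0.024,0,0,0,0.065],[0,0,0.024,0,0,0,0.065],[0,0,0.024,0,0,0,0.065],[0,0,0.015,0,0,0,0.065]]'
python3 -m jog '[[0,0,0.009,0,0,0,0.065],[0,0,0,0,0,0,0.065]]'
python3 - <<'E'
from h import *
a=snap('top','x1.png');b=snap('scene','x2.png')
q=pix('top',[423,-291,130]).astype(int);r=pix('scene',[423,-291,130]).astype(int)
f=lambda I,q:cv2.resize(I[q[1]-45:q[1]+45,q[0]-45:q[0]+45,::-1],(400,400),interpolation=cv2.INTER_CUBIC)
cv2.imwrite('pics/near1.png',np.hstack([f(a,q),f(b,r)]))
E
```

```text
time_s: 3.0
eef_pos: [423.4, -289.9, 129.8]
ee_rot: [-0.001, 0.859, 0.512, -0.0]
force: [-1.0, -1.2, 0.7]
grip_width: 0.756
grip_force: 0.0
time_s: 3.2
eef_pos: [423.4, -290.7, 121.7]
ee_rot: [-0.001, 0.859, 0.512, -0.0]
force: [-0.4, -0.9, 0.0]
grip_width: 0.761
grip_force: 0.0
```

View pics/near1.png

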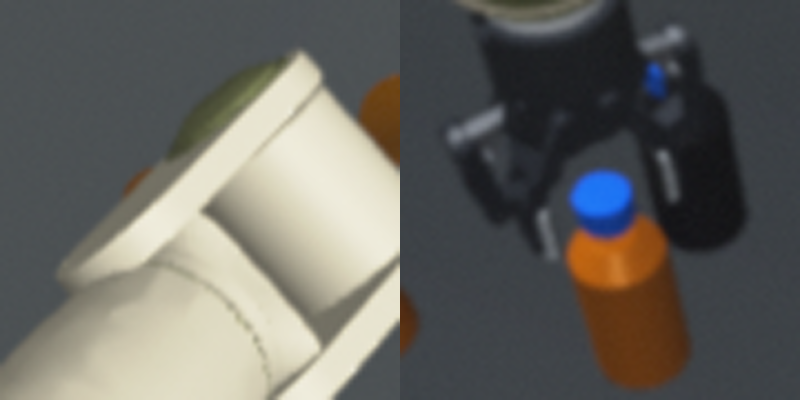

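The cap (602,195) sits midway between the two pads (545,235) and (668,175), well centred. I'll close on it.

```bash
python3 -m jog '[[0,0,0,0,0,0,0.02],[0,0,0,0,0,0,0.02],[0,0,0,0,0,0,0.02],[0,0,0,0,0,0,0.02],[0,0,0,0,0,0,0.02]]' 70
python3 -m jog '[[0,0,0,0,0,0,0.02],[0,0,0,0,0,0,0.02],[0,0,-0.005,0,0,0,0.02],[0,0,-0.01,0,0,0,0.02],[0,0,-0.015,0,0,0,0.02]]'
python3 -m jog '[[0,0,-0.03,0,0,0,0.02],[0,0,-0.03,0,0,0,0.02],[0,0,0,0,0,0,0.02],[0,0,0,0,0,0,0.02]]'
python3 - <<'E'
from plan import *
b=snap('scene','x3.png')
p=sense()['eef_pos'];r=pix('scene',p-[0,0,60]).astype(int)
cv2.imwrite('pics/near2.png',cv2.resize(b[r[1]-60:r[1]+60,r[0]-60:r[0]+60,::-1],(500,500)))
plan([(522,-42,212)],-28.1,[9])
E
```

```text
time_s: 3.8
eef_pos: [423.7, -292.1, 123.2]
ee_rot: [0.001, 0.859, 0.511, 0.0]
force: [-2.0, 1.2, 4.6]
grip_width: 0.354
grip_force: 68.8
time_s: 4.3
eef_pos: [423.2, -291.6, 152.6]
ee_rot: [-0.001, 0.859, 0.511, -0.0]
force: [-0.2, 0.2, -2.3]
grip_width: 0.353
grip_force: 69.3
time_s: 4.7
eef_pos: [423.5, -291.8, 212.6]
ee_rot: [0.0, 0.859, 0.511, 0.0]
force: [-0.5, 0.8, -2.4]
grip_width: 0.357
grip_force: 69.7
pos [ 423.2 -291.5  211.7] closing -28.5 turn rz -0.007 tilt [-0.001  0.001 -1.   ]
[0.0296, -0.0036, -0.0] rz -0.0007
[0.0296, -0.0035, -0.0] rz -0.0007
[0.0296, -0.0035, -0.0] rz -0.0007
[0.0296, -0.0035, -0.0] rz -0.0007
[0.0296, -0.0035, -0.0] rz -0.0007
[0.0296, -0.0035, -0.0] rz -0.0007
[0.0296, -0.0034, -0.0] rz -0.0007
[0.0296, -0.0034, -0.0] rz -0.0007
[0.0296, -0.0034, -0.0] rz -0.0007
```

View pics/near2.png

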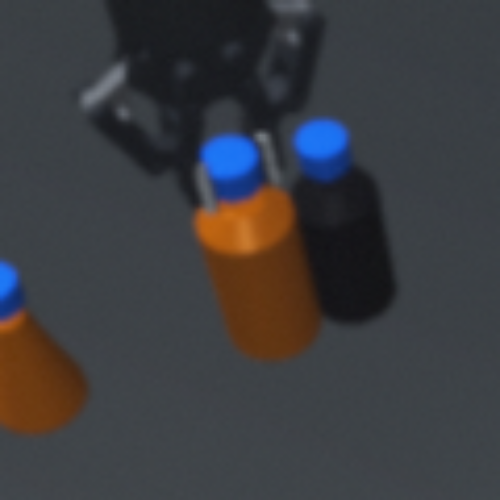

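The large bottle hangs upright, held by the cap (230,165), with its base clear of the bench. I'll carry it over.

```bash
python3 -m jog '[[0.015,-0.002,0,0,0,0,0.02],[0.03,-0.004,0,0,0,0,0.02],[0.032,-0.004,0,0,0,0,0.02],[0.035,-0.004,0,0,0,0,0.02],[0.035,-0.004,0,0,0,0,0.02]]'
python3 -m jog '[[0.035,-0.004,0,0,0,0,0.02],[0.035,-0.004,0,0,0,0,0.02],[0.03,-0.003,0,0,0,0,0.02],[0.02,-0.002,0,0,0,0,0.02],[0,0,0,0,0,0,0.02]]'
python3 -m jog '[[0,0,0,0,0,0,0.02],[0,0,0.02,0,0,0,0.02],[0,0,0.02,0,0,0,0.02]]'
python3 - <<'E'
from plan import *
b=snap('scene','x4.png')
p=sense()['eef_pos'];r=pix('scene',p-[0,0,100]).astype(int)
cv2.imwrite('pics/near3.png',cv2.resize(b[r[1]-60:r[1]+60,r[0]-60:r[0]+60,::-1],(500,500)))
plan([(522,-42,128)],-28.1,[5])
E
```

```text
time_s: 5.25
eef_pos: [477.8, -151.8, 211.4]
ee_rot: [-0.001, 0.859, 0.511, -0.0]
force: [0.8, 0.1, -2.0]
grip_width: 0.351
grip_force: 69.6
time_s: 5.75
eef_pos: [523.6, -39.4, 211.2]
ee_rot: [-0.001, 0.858, 0.513, -0.0]
force: [0.1, -0.3, -2.9]
grip_width: 0.351
grip_force: 69.5
time_s: 6.05
eef_pos: [523.3, -43.0, 171.7]
ee_rot: [0.0, 0.86, 0.511, 0.0]
force: [-0.0, -0.8, -2.1]
grip_width: 0.352
grip_force: 69.6
pos [521.7 -42.6 168.2] closing -28.5 turn rz -0.008 tilt [-0.006  0.002 -1.   ]
[0.0001, -0.0, 0.008] rz -0.0016
[0.0001, -0.0, 0.008] rz -0.0016
[0.0001, -0.0, 0.008] rz -0.0016
[0.0001, -0.0, 0.008] rz -0.0016
[0.0001, -0.0, 0.008] rz -0.0016
```

View pics/near3.png

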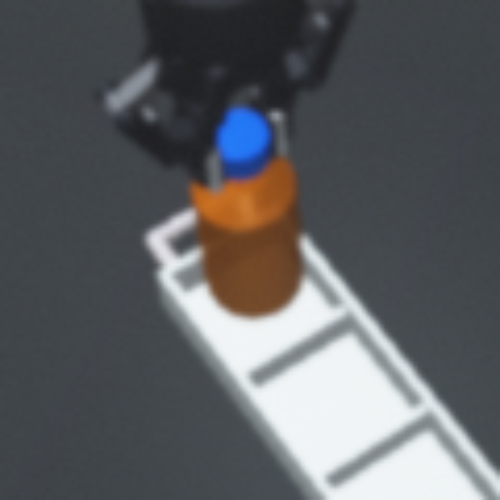

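The bottle's base hangs over the handle-end compartment at (255,290). I'll lower it and feel for the floor.

```bash
python3 -m jog '[[0,0,0.012,0,0,0,0.02],[0,0,0.012,0,0,0,0.02],[0,0,0.008,0,0,0,0.02],[0,0,0.004,0,0,0,0.02],[0,0,0.003,0,0,0,0.02]]'
python3 -m jog '[[0,0,0.002,0,0,0,0.02],[0,0,0,0,0,0,0.02]]'
python3 -m jog '[[0,0,0.001,0,0,0,0.02],[0,0,0,0,0,0,0.02]]'
python3 -m jog '[[0,0,0.001,0,0,0,0.02],[0,0,0,0,0,0,0.02]]'
```

```text
time_s: 6.6
eef_pos: [523.6, -42.4, 133.2]
ee_rot: [0.0, 0.859, 0.511, 0.0]
force: [0.2, -0.2, -1.7]
grip_width: 0.354
grip_force: 69.6
time_s: 6.8
eef_pos: [523.6, -42.4, 131.3]
ee_rot: [0.0, 0.859, 0.511, 0.0]
force: [0.7, -0.4, -2.1]
grip_width: 0.349
grip_force: 69.6
time_s: 7.0
eef_pos: [523.6, -42.4, 130.4]
ee_rot: [0.0, 0.859, 0.511, 0.0]
force: [0.3, -0.0, -2.3]
grip_width: 0.349
grip_force: 69.6
time_s: 7.2
eef_pos: [523.5, -42.4, 129.2]
ee_rot: [-0.0, 0.859, 0.511, -0.0]
force: [0.4, -0.3, -2.4]
grip_width: 0.356
grip_force: 69.6
```

```bash
for i in 1; do
python3 -m jog '[[0,0,0.001,0,0,0,0.02],[0,0,0,0,0,0,0.02]]' | grep -E "pos|^force"
python3 -m jog '[[0,0,0.001,0,0,0,0.02],[0,0,0,0,0,0,0.02]]' | grep -E "pos|^force"
python3 -m jog '[[0,0,0.0005,0,0,0,0.02],[0,0,0,0,0,0,0.02]]' | grep -E "pos|^force"
done
```

```text
eef_pos: [523.6, -42.4, 128.3]
force: [0.5, -0.1, -2.4]
eef_pos: [523.8, -42.3, 128.2]
force: [-2.2, 1.3, 6.6]
eef_pos: [523.9, -42.3, 128.2]
force: [-4.0, 0.9, 10.6]
```

Contact at z=128.2, which is the bench value plus the 5 mm floor as expected. I'll release and rise.

```bash
python3 -m jog '[[0,0,0,0,0,0,0.045],[0,0,0,0,0,0,0.06],[0,0,0,0,0,0,0.065],[0,0,-0.01,0,0,0,0.065],[0,0,-0.02,0,0,0,0.065]]'
python3 -m jog '[[0,0,-0.03,0,0,0,0.065],[0,0,-0.04,0,0,0,0.065],[0,0,0,0,0,0,0.065]]'
python3 - <<'E'
from plan import *
plan([(505,421,190)],-28.1,[11])
E
```

```text
time_s: 8.3
eef_pos: [523.0, -42.2, 156.6]
ee_rot: [-0.001, 0.859, 0.511, -0.001]
force: [-0.5, 0.9, 0.5]
grip_width: 0.757
grip_force: 0.0
time_s: 8.6
eef_pos: [525.4, -42.8, 232.4]
ee_rot: [0.004, 0.859, 0.512, 0.003]
force: [0.0, 0.8, -0.6]
grip_width: 0.761
grip_force: 0.0
pos [525.4 -42.8 232.4] closing -28.5 turn rz -0.006 tilt [ 0.009 -0.003 -1.   ]
[0.0362, -0.0217, 0.0039] rz -0.0006
[0.0362, -0.0217, 0.0039] rz -0.0006
[0.0362, -0.0217, 0.0039] rz -0.0006
[0.0362, -0.0217, 0.0039] rz -0.0006
[0.0362, -0.0216, 0.0039] rz -0.0006
[0.0362, -0.0216, 0.0039] rz -0.0006
[0.0363, -0.0216, 0.0039] rz -0.0006
[0.0363, -0.0216, 0.0039] rz -0.0006
[0.0363, -0.0216, 0.0039] rz -0.0006
[0.0363, -0.0215, 0.0039] rz -0.0006
[0.0363, -0.0215, 0.0039] rz -0.0006
```

```bash
python3 -m jog '[[0.036,-0.022,0,0,0,0,0.065],[0.036,-0.022,0,0,0,0,0.065],[0.036,-0.022,0,0,0,0,0.065],[0.036,-0.022,0.006,0,0,0,0.065],[0.036,-0.022,0.006,0,0,0,0.065]]'
python3 -m jog '[[0.036,-0.022,0.006,0,0,0,0.065],[0.036,-0.022,0.006,0,0,0,0.065],[0.036,-0.022,0.006,0,0,0,0.065],[0.036,-0.022,0.006,0,0,0,0.065],[0.036,-0.021,0.006,0,0,0,0.065]]'
python3 -m jog '[[0.036,-0.021,0,0,0,0,0.065],[0,0,0,0,0,0,0.065],[0,0,0,0,0,0,0.065]]'
python3 - <<'E'
from plan import *
a=snap('top','x5.png');b=snap('scene','x6.png')
f=lambda I,q,s:cv2.resize(I[q[1]-s:q[1]+s,q[0]-s:q[0]+s,::-1],(400,400),interpolation=cv2.INTER_CUBIC)
cv2.imwrite('pics/near4.png',np.hstack([f(b,pix('scene',[540,0,50]).astype(int),70),f(b,pix('scene',[505,421,115]).astype(int),50)]))
plan([(505,421,97)],-28.1,[5])
E
```

```text
time_s: 9.1
eef_pos: [512.4, 170.0, 215.0]
ee_rot: [0.0, 0.859, 0.511, 0.0]
force: [0.5, -0.7, 0.6]
grip_width: 0.766
grip_force: 0.0
time_s: 9.6
eef_pos: [502.2, 380.3, 184.7]
ee_rot: [0.0, 0.859, 0.512, 0.0]
force: [1.2, -1.1, 1.0]
grip_width: 0.762
grip_force: 0.0
time_s: 9.9
eef_pos: [501.1, 420.6, 184.4]
ee_rot: [0.0, 0.859, 0.512, -0.0]
force: [-0.1, -0.8, 0.1]
grip_width: 0.761
grip_force: 0.0
pos [501.6 419.3 184.9] closing -28.5 turn rz -0.007 tilt [-0. -0. -1.]
[0.0006, 0.0004, 0.0176] rz -0.0015
[0.0006, 0.0004, 0.0176] rz -0.0015
[0.0006, 0.0004, 0.0176] rz -0.0015
[0.0006, 0.0004, 0.0176] rz -0.0015
[0.0006, 0.0004, 0.0176] rz -0.0015
```

View pics/near4.png

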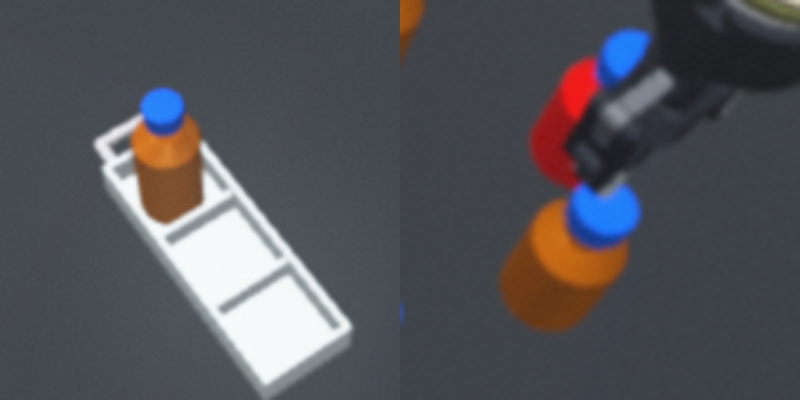

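The large bottle stands upright in the handle-end compartment (165,170). The gripper is above the medium's cap (605,210), with red at (625,60) clear of the fingers. Going down.

```bash
python3 -m jog '[[0.003,0.003,0.02,0,0,0,0.065],[0,0,0.02,0,0,0,0.065],[0,0,0.02,0,0,0,0.065],[0,0,0.015,0,0,0,0.065],[0,0,0.009,0,0,0,0.065]]'
python3 -m jog '[[0,0,0.003,0,0,0,0.065],[0,0,0,0,0,0,0.065]]'
python3 - <<'E'
from h import *
b=snap('scene','x7.png')
f=lambda I,q,s:cv2.resize(I[q[1]-s:q[1]+s,q[0]-s:q[0]+s,::-1],(500,500),interpolation=cv2.INTER_CUBIC)
cv2.imwrite('pics/near5.png',f(b,pix('scene',[505,421,115]).astype(int),45))
E
```

```text
time_s: 10.5
eef_pos: [505.5, 420.4, 99.8]
ee_rot: [0.0, 0.86, 0.511, -0.001]
force: [0.4, -0.5, -0.1]
grip_width: 0.76
grip_force: 0.0
time_s: 10.7
eef_pos: [505.7, 421.2, 98.1]
ee_rot: [0.0, 0.859, 0.511, 0.0]
force: [0.5, -0.3, 0.4]
grip_width: 0.76
grip_force: 0.0
```

View pics/near5.png

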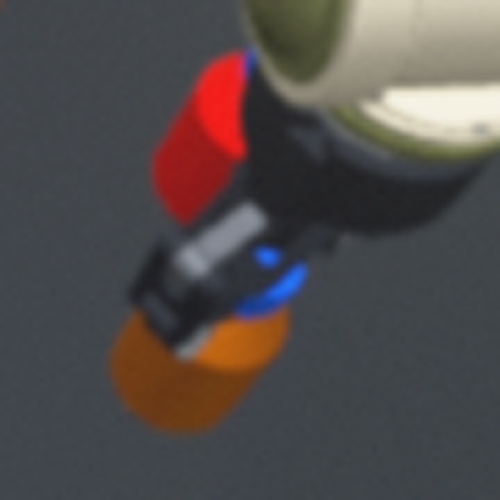

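The cap (265,285) is between the fingers and red stands untouched behind. I'll close and lift.

```bash
python3 -m jog '[[0,0,0,0,0,0,0.02],[0,0,0,0,0,0,0.02],[0,0,0,0,0,0,0.02],[0,0,0,0,0,0,0.02],[0,0,0,0,0,0,0.02]]' 70
python3 -m jog '[[0,0,0,0,0,0,0.02],[0,0,0,0,0,0,0.02],[0,0,-0.005,0,0,0,0.02],[0,0,-0.01,0,0,0,0.02],[0,0,-0.015,0,0,0,0.02]]'
python3 -m jog '[[0,0,-0.03,0,0,0,0.02],[0,0,-0.04,0,0,0,0.02],[0,0,-0.01,0,0,0,0.02],[0,0,0,0,0,0,0.02]]'
python3 - <<'E'
from plan import *
plan([(558,26,207)],-28.1,[10])
E
```

```text
time_s: 11.25
eef_pos: [505.7, 421.7, 98.7]
ee_rot: [-0.0, 0.859, 0.512, 0.001]
force: [-1.2, -0.1, 6.1]
grip_width: 0.349
grip_force: 68.9
time_s: 11.75
eef_pos: [505.1, 421.1, 127.8]
ee_rot: [0.0, 0.859, 0.511, -0.001]
force: [0.1, -0.0, -1.8]
grip_width: 0.351
grip_force: 69.3
time_s: 12.15
eef_pos: [505.9, 421.6, 209.9]
ee_rot: [0.0, 0.859, 0.511, 0.002]
force: [-0.2, -0.6, -2.8]
grip_width: 0.353
grip_force: 69.4
pos [505.9 421.6 209.9] closing -28.5 turn rz -0.007 tilt [ 0.003  0.002 -1.   ]
[-0.0323, 0.0234, 0.0003] rz -0.0007
[-0.0323, 0.0234, 0.0003] rz -0.0007
[-0.0323, 0.0234, 0.0003] rz -0.0007
[-0.0323, 0.0234, 0.0003] rz -0.0007
[-0.0324, 0.0234, 0.0003] rz -0.0007
[-0.0324, 0.0233, 0.0003] rz -0.0007
[-0.0324, 0.0233, 0.0003] rz -0.0007
[-0.0324, 0.0233, 0.0003] rz -0.0007
[-0.0324, 0.0233, 0.0003] rz -0.0007
[-0.0324, 0.0232, 0.0003] rz -0.0007
```

```bash
python3 -m jog '[[-0.016,0.012,0,0,0,0,0.02],[-0.032,0.023,0,0,0,0,0.02],[-0.035,0.025,0,0,0,0,0.02],[-0.035,0.025,0,0,0,0,0.02],[-0.035,0.025,0,0,0,0,0.02]]'
python3 -m jog '[[-0.035,0.025,0,0,0,0,0.02],[-0.035,0.025,0,0,0,0,0.02],[-0.035,0.025,0,0,0,0,0.02],[-0.03,0.022,0,0,0,0,0.02],[-0.023,0.017,0,0,0,0,0.02]]'
python3 -m jog '[[-0.012,0.009,0,0,0,0,0.02],[0,0,0,0,0,0,0.02],[0,0,0.02,0,0,0,0.02],[0,0,0.02,0,0,0,0.02],[0,0,0.01,0,0,0,0.02]]'
python3 -m jog '[[0,0,0,0,0,0,0.02]]'
python3 - <<'E'
from plan import *
b=snap('scene','x8.png')
p=sense()['eef_pos'];r=pix('scene',p-[0,0,100]).astype(int)
cv2.imwrite('pics/near6.png',cv2.resize(b[r[1]-60:r[1]+60,r[0]-60:r[0]+60,::-1],(500,500)))
plan([(558,26,104)],-28.1,[5])
E
```

```text
time_s: 12.65
eef_pos: [528.4, 232.6, 205.9]
ee_rot: [-0.0, 0.859, 0.512, -0.002]
force: [0.8, -0.8, -2.3]
grip_width: 0.354
grip_force: 69.5
time_s: 13.15
eef_pos: [553.4, 39.0, 206.0]
ee_rot: [-0.001, 0.86, 0.511, -0.001]
force: [-0.0, 0.8, -2.6]
grip_width: 0.352
grip_force: 69.5
time_s: 13.65
eef_pos: [555.2, 27.9, 155.7]
ee_rot: [-0.001, 0.859, 0.512, -0.001]
force: [-0.6, 0.1, -2.7]
grip_width: 0.352
grip_force: 69.7
time_s: 13.75
eef_pos: [555.5, 27.5, 156.3]
ee_rot: [-0.001, 0.859, 0.512, -0.001]
force: [0.0, 0.0, -1.7]
grip_width: 0.353
grip_force: 69.7
pos [556.1  27.1 157.6] closing -28.4 turn rz -0.006 tilt [-0.001  0.    -1.   ]
[-0.0, 0.0004, 0.0107] rz -0.0011
[-0.0, 0.0004, 0.0107] rz -0.0011
[-0.0, 0.0004, 0.0107] rz -0.0011
[-0.0, 0.0004, 0.0107] rz -0.0011
[-0.0, 0.0004, 0.0107] rz -0.0011
```

View pics/near6.png

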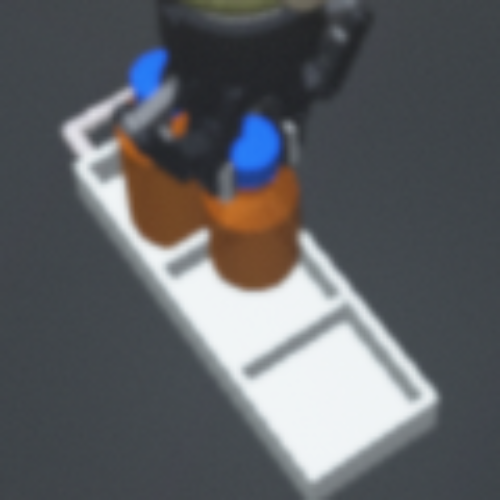

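The medium hangs over the middle compartment (255,265) and clears the large one (165,200). Lowering with a 2 mm correction.

```bash
python3 -m jog '[[0,0.002,0.012,0,0,0,0.02],[0,0,0.012,0,0,0,0.02],[0,0,0.012,0,0,0,0.02],[0,0,0.008,0,0,0,0.02],[0,0,0.005,0,0,0,0.02]]'
python3 -m jog '[[0,0,0.002,0,0,0,0.02],[0,0,0,0,0,0,0.02]]'| grep -E "pos|^force"
python3 -m jog '[[0,0,0.001,0,0,0,0.02],[0,0,0,0,0,0,0.02]]'| grep -E "pos|^force"
```

```text
time_s: 14.3
eef_pos: [557.7, 25.4, 107.7]
ee_rot: [-0.0, 0.859, 0.511, -0.0]
force: [0.1, 0.1, -2.9]
grip_width: 0.352
grip_force: 69.7
eef_pos: [558.1, 25.4, 106.7]
force: [-0.5, -0.0, -2.7]
eef_pos: [558.2, 25.4, 106.0]
force: [-0.2, 0.0, -1.6]
```

```bash
python3 -m jog '[[0,0,0.0015,0,0,0,0.02],[0,0,0,0,0,0,0.02]]'| grep -E "pos|^force"
python3 -m jog '[[0,0,0.0007,0,0,0,0.02],[0,0,0,0,0,0,0.02]]'| grep -E "pos|^force"
python3 -m jog '[[0,0,0.0007,0,0,0,0.02],[0,0,0,0,0,0,0.02]]'| grep -E "pos|^force"
```

```text
eef_pos: [558.0, 25.4, 104.2]
force: [-0.7, 0.5, -2.2]
eef_pos: [558.1, 25.4, 103.7]
force: [1.1, 0.0, -1.9]
eef_pos: [558.2, 25.5, 103.6]
force: [-2.0, 0.7, 5.5]
```

Touching the floor at z=103.6, as expected. Release, rise, then go to the small bottle.

```bash
python3 -m jog '[[0,0,0,0,0,0,0.045],[0,0,0,0,0,0,0.06],[0,0,0,0,0,0,0.065],[0,0,-0.01,0,0,0,0.065],[0,0,-0.02,0,0,0,0.065]]'
python3 -m jog '[[0,0,-0.03,0,0,0,0.065],[0,0,-0.03,0,0,0,0.065],[0,0,0,0,0,0,0.065]]'
python3 - <<'E'
from plan import *
plan([(599,333,150)],-28.1,[8])
E
```

```text
time_s: 15.8
eef_pos: [557.4, 25.5, 132.7]
ee_rot: [-0.001, 0.859, 0.511, -0.001]
force: [-0.4, 0.5, 0.1]
grip_width: 0.761
grip_force: 0.0
time_s: 16.1
eef_pos: [559.7, 25.2, 197.6]
ee_rot: [0.003, 0.859, 0.512, 0.003]
force: [0.1, -0.1, 0.1]
grip_width: 0.756
grip_force: 0.0
pos [559.7  25.2 197.6] closing -28.5 turn rz -0.006 tilt [ 0.008 -0.001 -1.   ]
[0.0362, -0.014, 0.006] rz -0.0008
[0.0362, -0.014, 0.006] rz -0.0008
[0.0362, -0.014, 0.006] rz -0.0008
[0.0362, -0.0139, 0.006] rz -0.0008
[0.0362, -0.0139, 0.006] rz -0.0008
[0.0362, -0.0139, 0.006] rz -0.0008
[0.0362, -0.0138, 0.006] rz -0.0008
[0.0362, -0.0138, 0.006] rz -0.0008
```

```bash
python3 -m jog '[[0.036,-0.014,0,0,0,0,0.065],[0.036,-0.014,0,0,0,0,0.065],[0.036,-0.014,0.006,0,0,0,0.065],[0.036,-0.014,0.008,0,0,0,0.065],[0.036,-0.014,0.01,0,0,0,0.065]]'
python3 -m jog '[[0.036,-0.014,0.01,0,0,0,0.065],[0.036,-0.014,0.01,0,0,0,0.065],[0.037,-0.014,0.003,0,0,0,0.065],[0,0,0,0,0,0,0.065],[0,0,0,0,0,0,0.065]]'
python3 - <<'E'
from plan import *
b=snap('scene','x9.png')
f=lambda I,q,s:cv2.resize(I[q[1]-s:q[1]+s,q[0]-s:q[0]+s,::-1],(400,400),interpolation=cv2.INTER_CUBIC)
cv2.imwrite('pics/near7.png',np.hstack([f(b,pix('scene',[540,0,50]).astype(int),70),f(b,pix('scene',[599,333,90]).astype(int),45)]))
plan([(599,333,72)],-28.1,[5])
E
```

```text
time_s: 16.6
eef_pos: [582.3, 218.6, 168.8]
ee_rot: [0.0, 0.859, 0.511, 0.0]
force: [-0.6, 0.4, -0.1]
grip_width: 0.758
grip_force: 0.0
time_s: 17.1
eef_pos: [597.0, 333.3, 145.2]
ee_rot: [0.0, 0.859, 0.512, -0.001]
force: [0.1, 0.2, 0.0]
grip_width: 0.764
grip_force: 0.0
pos [597.3 332.4 145.6] closing -28.5 turn rz -0.007 tilt [-0.001 -0.    -1.   ]
[0.0003, 0.0002, 0.0147] rz -0.0013
[0.0003, 0.0002, 0.0147] rz -0.0013
[0.0003, 0.0002, 0.0147] rz -0.0013
[0.0003, 0.0002, 0.0147] rz -0.0013
[0.0003, 0.0002, 0.0147] rz -0.0013
```

View pics/near7.png

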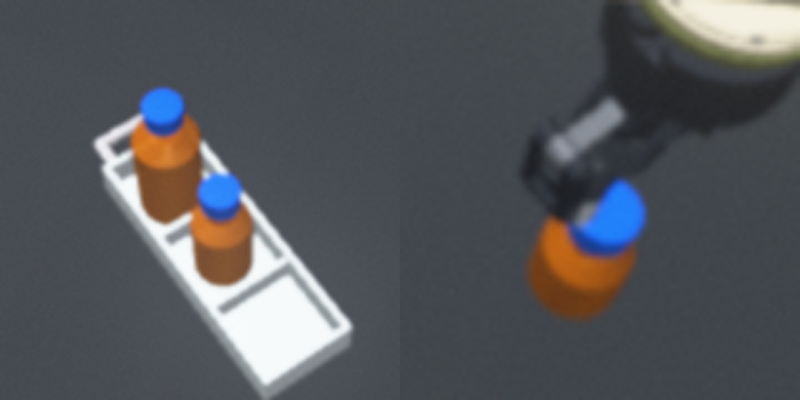

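The medium stands upright in the middle compartment (222,240), and the gripper is above the small bottle's cap (610,215). I'll go down, grip and lift.

```bash
python3 -m jog '[[0.001,0.001,0.02,0,0,0,0.065],[0,0,0.02,0,0,0,0.065],[0,0,0.018,0,0,0,0.065],[0,0,0.01,0,0,0,0.065],[0,0,0.005,0,0,0,0.065]]'
python3 -m jog '[[0,0,0,0,0,0,0.065],[0,0,0,0,0,0,0.02],[0,0,0,0,0,0,0.02],[0,0,0,0,0,0,0.02],[0,0,0,0,0,0,0.02]]' 70
python3 -m jog '[[0,0,0,0,0,0,0.02],[0,0,0,0,0,0,0.02],[0,0,0,0,0,0,0.02]]'
python3 -m jog '[[0,0,-0.005,0,0,0,0.02],[0,0,-0.01,0,0,0,0.02],[0,0,-0.02,0,0,0,0.02],[0,0,-0.035,0,0,0,0.02],[0,0,-0.02,0,0,0,0.02]]'
python3 -m jog '[[0,0,0,0,0,0,0.02]]'
python3 - <<'E'
from plan import *
plan([(595,93,165)],-28.1,[7])
E
```

```text
time_s: 17.65
eef_pos: [598.8, 332.3, 72.4]
ee_rot: [-0.0, 0.86, 0.511, -0.0]
force: [-0.4, -0.1, -0.1]
grip_width: 0.759
grip_force: 0.0
time_s: 18.15
eef_pos: [599.3, 333.5, 74.1]
ee_rot: [0.0, 0.859, 0.512, 0.001]
force: [-0.4, -0.4, 5.3]
grip_width: 0.357
grip_force: 69.6
time_s: 18.45
eef_pos: [599.2, 333.5, 74.1]
ee_rot: [0.0, 0.859, 0.512, 0.001]
force: [-0.5, 0.1, 5.5]
grip_width: 0.347
grip_force: 69.6
time_s: 18.95
eef_pos: [599.2, 333.4, 166.1]
ee_rot: [0.0, 0.859, 0.511, 0.001]
force: [-0.2, 0.6, -1.5]
grip_width: 0.353
grip_force: 69.3
time_s: 19.05
eef_pos: [599.8, 333.7, 166.7]
ee_rot: [0.001, 0.859, 0.512, 0.003]
force: [-0.9, -0.1, -1.5]
grip_width: 0.351
grip_force: 69.3
pos [599.8 333.7 166.7] closing -28.5 turn rz -0.006 tilt [ 0.006  0.002 -1.   ]
[-0.0306, 0.0158, 0.0002] rz -0.0009
[-0.0306, 0.0158, 0.0002] rz -0.0009
[-0.0306, 0.0157, 0.0002] rz -0.0009
[-0.0306, 0.0157, 0.0002] rz -0.0009
[-0.0306, 0.0157, 0.0002] rz -0.0009
[-0.0306, 0.0156, 0.0002] rz -0.0009
[-0.0306, 0.0156, 0.0002] rz -0.0009
```

```bash
python3 -m jog '[[-0.014,0.007,0,0,0,0,0.02],[-0.03,0.015,0,0,0,0,0.02],[-0.035,0.018,0,0,0,0,0.02],[-0.035,0.018,0,0,0,0,0.02],[-0.035,0.018,0,0,0,0,0.02]]'
python3 -m jog '[[-0.03,0.016,0,0,0,0,0.02],[-0.02,0.011,0,0,0,0,0.02],[-0.014,0.008,0,0,0,0,0.02],[0,0,0,0,0,0,0.02],[0,0,0.02,0,0,0,0.02]]'
python3 -m jog '[[0,0,0.015,0,0,0,0.02],[0,0,0,0,0,0,0.02]]'
python3 - <<'E'
from plan import *
b=snap('scene','x10.png')
p=sense()['eef_pos'];r=pix('scene',p-[0,0,100]).astype(int)
cv2.imwrite('pics/near8.png',cv2.resize(b[r[1]-60:r[1]+60,r[0]-60:r[0]+60,::-1],(500,500)))
plan([(595,93,79)],-28.1,[5])
E
```

```text
time_s: 19.55
eef_pos: [593.6, 164.5, 161.4]
ee_rot: [-0.0, 0.859, 0.512, -0.001]
force: [0.5, 0.1, -1.1]
grip_width: 0.353
grip_force: 69.4
time_s: 20.05
eef_pos: [595.9, 93.5, 144.4]
ee_rot: [0.001, 0.859, 0.511, 0.002]
force: [0.2, 0.5, -2.1]
grip_width: 0.35
grip_force: 69.4
time_s: 20.25
eef_pos: [593.5, 94.2, 125.4]
ee_rot: [-0.001, 0.859, 0.512, -0.002]
force: [-0.8, -1.0, -1.9]
grip_width: 0.352
grip_force: 69.4
pos [594.2  94.1 127. ] closing -28.4 turn rz -0.006 tilt [-0.002  0.    -1.   ]
[-0.0001, 0.0002, 0.0096] rz -0.0011
[-0.0001, 0.0002, 0.0096] rz -0.0011
[-0.0001, 0.0002, 0.0096] rz -0.0011
[-0.0001, 0.0002, 0.0096] rz -0.0011
[-0.0001, 0.0002, 0.0096] rz -0.0011
```

View pics/near8.png

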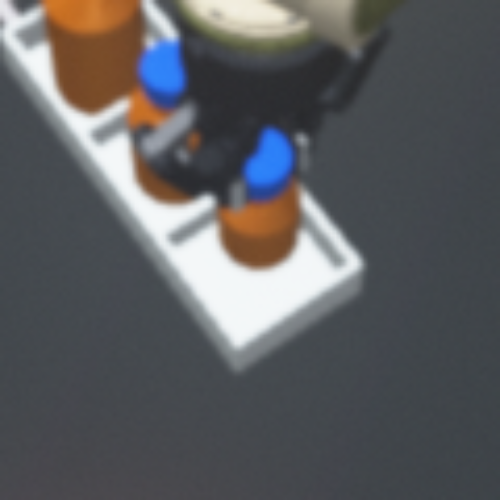

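The small bottle hangs over the far compartment (260,250). Lowering.

```bash
python3 -m jog '[[0,0.001,0.012,0,0,0,0.02],[0,0,0.012,0,0,0,0.02],[0,0,0.01,0,0,0,0.02],[0,0,0.006,0,0,0,0.02],[0,0,0.003,0,0,0,0.02]]'
python3 -m jog '[[0,0,0.001,0,0,0,0.02],[0,0,0,0,0,0,0.02]]'| grep -E "pos|^force"
python3 -m jog '[[0,0,0.001,0,0,0,0.02],[0,0,0,0,0,0,0.02]]'| grep -E "pos|^force"
```

```text
time_s: 20.8
eef_pos: [595.4, 92.6, 84.1]
ee_rot: [-0.0, 0.859, 0.511, -0.0]
force: [0.1, -0.0, -1.1]
grip_width: 0.351
grip_force: 69.4
eef_pos: [595.8, 92.6, 84.1]
force: [1.0, -1.1, -1.6]
eef_pos: [595.7, 92.6, 83.1]
force: [-0.3, -0.6, -1.1]
```

```bash
python3 -m jog '[[0,0,0.002,0,0,0,0.02],[0,0,0,0,0,0,0.02]]'| grep -E "pos|^force"
python3 -m jog '[[0,0,0.001,0,0,0,0.02],[0,0,0,0,0,0,0.02]]'| grep -E "pos|^force"
python3 -m jog '[[0,0,0.0007,0,0,0,0.02],[0,0,0,0,0,0,0.02]]'| grep -E "pos|^force"
python3 -m jog '[[0,0,0.0005,0,0,0,0.02],[0,0,0,0,0,0,0.02]]'| grep -E "pos|^force"
```

```text
eef_pos: [595.5, 92.6, 80.7]
force: [0.2, 0.1, -1.7]
eef_pos: [595.6, 92.6, 79.8]
force: [-0.6, 0.2, -2.2]
eef_pos: [595.6, 92.6, 79.2]
force: [0.1, -0.1, -1.0]
eef_pos: [595.7, 92.6, 79.1]
force: [-2.5, 0.3, 2.9]
```

Contact. I'll release, rise, move aside and check.

```bash
python3 -m jog '[[0,0,0,0,0,0,0.045],[0,0,0,0,0,0,0.06],[0,0,0,0,0,0,0.065],[0,0,-0.01,0,0,0,0.065],[0,0,-0.02,0,0,0,0.065]]'
python3 -m jog '[[0,0,-0.03,0,0,0,0.065],[0,0,-0.04,0,0,0,0.065],[0,0,-0.04,0,0,0,0.065],[0.03,-0.015,0,0,0,0,0.065],[0.04,-0.02,0,0,0,0,0.065]]'
python3 -m jog '[[0.04,-0.02,0,0,0,0,0.065],[0.04,-0.02,0,0,0,0,0.065],[0.04,-0.02,0,0,0,0,0.065],[0,0,0,0,0,0,0.065],[0,0,0,0,0,0,0.065]]'
python3 - <<'E'
from plan import *
b=snap('scene','end.png')
E
```

```text
time_s: 22.5
eef_pos: [595.0, 92.6, 108.4]
ee_rot: [-0.001, 0.859, 0.511, -0.001]
force: [0.7, -0.1, -0.2]
grip_width: 0.759
grip_force: 0.0
time_s: 23.0
eef_pos: [598.9, 170.4, 221.1]
ee_rot: [0.001, 0.86, 0.51, 0.002]
force: [-0.3, 0.7, -0.4]
grip_width: 0.76
grip_force: 0.0
time_s: 23.5
eef_pos: [602.5, 305.5, 218.9]
ee_rot: [0.0, 0.859, 0.512, -0.0]
force: [0.8, -0.3, 0.1]
grip_width: 0.761
grip_force: 0.0
```

View pics/end.png

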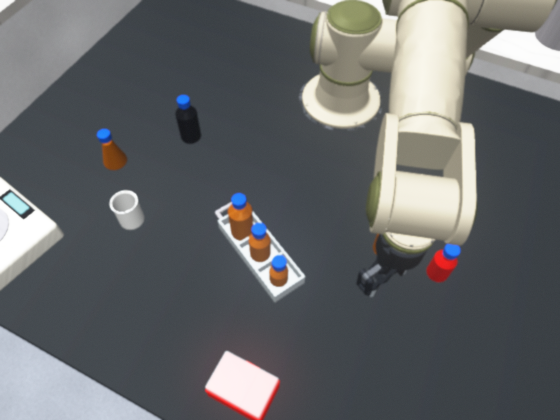

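All three bottles stand upright in order from the handle: large (239,215), medium (260,242), small (279,270). The flask, beaker, black and red are where they were. Handing in.

```bash
python3 -c "from rig import finish_job;print(finish_job())"
```

```text
the job is handed in; nothing more can be done
None
```

The job is handed in at about 24 s: the large, medium and small bottles stand upright in the carrier in that order from the handle, each set down gently, and I touched none of the other items, though the arm partly hid the open bottle in the last picture.

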